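# Post the used block and scoop through the drop box's sprung flap

### The arm

A 6-joint arm with a two-finger parallel gripper is mounted at the origin on a cart in front of the work surface, level with it; the furniture and walls round the work are solid. World frame = base frame: x ahead of the robot, y to its left, z up, the work surface at z = 0. Lengths are in m, angles in degrees, forces in N, time in s.
With the tool pointing down it reaches from about 0.4 to 0.825 m from the base axis. Payload 7 kg.
Tool frame: the origin (TCP) lies on the centre line of the jaws, within the pads' length; the fingertips stand 22 mm ahead of it and the grasp point (between the pads) lies 3 mm ahead of it; z points along the fingers, y is the line along which they close (so a half turn about z gives the same grasp; the last joint's range is limited). The gripper opens to 88 mm and grips with 3 to 60 N. Pads are 19 mm wide; open, the fingers measure 130 mm over their backs; the gripper's body (78 mm by 193 mm) begins 47 mm behind the grasp point.
Start: joints at [-55.972, 20.546, 0.682, 0, -70.136, -16.507], TCP at [0.203, -0.644, 0.249] pointing down, gripper open.
Joint ranges: [-176.03, 176.03], [-82.01, 121.73], [-58.28, 71.71], [-173.87, 95.51], [-174.79, -0.11], [-173.66, 173.66]. Speed limits (degrees/s): [136.94, 136.94, 172.46, 180, 180, 180].

### API

Orientations are given as [roll, pitch, yaw] about the fixed x, y, z axes, in that order (R = Rz(yaw) Ry(pitch) Rx(roll)).
In Python, from plant import get_state, cams, r gives the robot as it stands.
- The arm moves only by the tool apply_moves, never from a script. Its argument "targets" is a list of rows, each an object with "dp": the shift along the world's x, y, z in m, a list of three; "yaw": the turn about the world's z in degrees. In form: [{"dp": [x, y, z], "yaw": yaw}, ...]. A call has 1 to 20 rows; each row is the pose to reach, as a shift and turn from the pose commanded when the call began; what a row does not reach only later rows make up. A row lasts 1/12 s, in which the tool goes at most 41.7 mm and 7.16 degrees, less where a joint would pass 70% of its speed; a pose out of reach is approached as far as the arm can. A call with a gripper value outside its range is refused whole. "grip" is the gripper command: -1 is fully open, 1 is shut, values between are in proportion, set as the call begins (left out, the last holds). The fingers move at their own pace and stop on an object; "squeeze" is the grip in N (left out, the last holds). Time passes only in rows, so rows that repeat a pose let the fingers close. It gives the time, the measured TCP pose, the force, the opening and the grip force at its end, in the units of the state.
- get_state(): the state, without advancing time (a new reading comes with each control period).
- cams.capture(name): name is "scene" or "top" or "wrist"; returns a dict with "image" (384x512x3 uint8, red, green, blue), "range_z" (384x512 float32, m along the optical axis (not along the pixel's ray), 0 where there is no reading), "fx", "fy", "cx", "cy" (pixels), "R" (3x3) and "t" (3): a world point X has camera coordinates R X + t; the wrist camera has in their place "T_tool_cam" (4x4, takes a point from camera to tool coordinates, whose origin is the TCP and whose axes are the flange's). Camera axes: x right, y down, z forward; pixel columns grow to the right and rows downward; lengths in m; the calibration is good to about 2 mm. A picture is of the moment at which its call begins: read the wrist's pose just before it.
- r.close_job(): hands the job in; it is judged then, once.
The state is a dict: "time_s": time; "joints": joint angles; "qd": joint speeds; "joint_torque": joint torques, N m; "tcp_pos": TCP position; "eef_rot": TCP orientation; "contact_force": force on the tool from outside, world axes, zero at the start; "moment": the same for the moment, N m; "gripper_width": finger opening in m; "gripper_force": force on a finger pad.
Only numpy, scipy, OpenCV 4.12 (cv2) and the standard library are available. Lean on these libraries where they do the work, as an engineer would, in place of code of your own. Each camera call takes 0.05 s, during which the arm holds its last target. There are 200 camera calls.

### The job

The used tamping block and the sample scoop have to go into the grey drop box on the bench, through its sprung flap. First stand the tall carton that blocks the flap aside, upright on the bench and at least 20 cm from the box's sill; then push the wooden block right through the flap, and after it the scoop (the block must not fall on the scoop), so that each time the flap springs shut again behind the tool. Leave the bottle, the tub, the tin and the vial standing where they are.

Things in the scene. Friction and masses are not known exactly. Their poses are not given: they have to be found in the camera images.
- tool_box: Drop box of grey-painted steel, fixed on the bench: 300 mm deep, 200 wide, 286 high, closed all round except for the flap in its front. Origin on the bench, at the middle of the foot of its front. x points level INTO the box (away from the robot), y to the left, z up. The front is upright up to the sill; above it leans back by 35 degrees, leaving room for upright fingers before and above it.
- box_sill (a point): Middle of the front sill's top edge, 170 mm above the bench, right over the box's origin; axes as the box. The opening above it is 160 mm wide (y -80 to 80) and 120 mm long up the leaning face. Behind the 6 mm thick sill the inside drops 70 mm to a slippery slide that leads down to the back. What is pushed in past its centre of mass tips in and slides down; if its rear still lies out over the sill, push that in too.
- box_hinge (a point): Middle of the flap's hinge line: 70 mm behind and 100 mm above the sill (270 mm above the bench); the box's front edge runs 16 mm higher.
- flap (a joint): The flap that fills the opening: a grey plastic plate 152 mm wide, 116 mm long, 4 mm thick, hinged along its top edge, its lower edge 5 mm above the sill. 0 = shut, positive = swung inward (rad), up to 1.35. A light spring shuts it: about 0.2 N at its lower edge starts it, about 1.2 N holds it wide open; it pushes a thing let go half-way back out. It rests on whatever is in the way, and shuts when that is gone.
- pack_mid (a point): Tall pink-and-white carton of filter papers standing loose on the bench close in front of the flap, 46 mm thick (its x), 115 mm wide (its y), 170 mm high (its z), 0.16 kg. Point at its centre, 85 mm above its foot. Hold it across the 46 mm thickness, in its upper half. Apart from the things listed here, the bench is free within 0.7 m of the robot and 40 degrees either side of straight ahead.
- block_mid (a point): Dark hardwood tamping block lying on the bench: 70 mm (its x) by 110 mm (its y, along it) by 50 mm high (its z), about 0.4 kg. Point at its centre, 25 mm above its underside. Hold it across the 70 mm; it goes through the flap lengthwise.
- scoop_mid (a point): Aluminium sample scoop lying on the bench: 198 mm long (its y), 50 wide, 26 high, about 0.11 kg. Point at mid-length, 13 mm above the bench. The trough-shaped blade, 50 mm wide and 24 mm high, runs from y = -99 (open tip) to +8 mm; the round handle, 18 mm thick, from there to +99 mm, its axis 4 mm above this point. Centre of mass at about y = -25 mm. Hold it by the handle; blade first.
- water_bottle_mid (a point): Bystander, leave it: clear plastic bottle with a blue cap, 64 mm thick, 188 high. Point at its centre, 94 mm up.
- teal_tub_mid (a point): Bystander, leave it: round tub with a teal lid, 107 mm across, 67 high. Point at its centre.
- tin_a_mid (a point): Bystander, leave it: round aluminium tin with lid, 69 mm across, 44 high. Point at its centre.
- vial_c_mid (a point): Bystander, leave it: glass vial with white cap, 34 mm thick, 77 high. Point at its centre.
Not all that is in view belongs to the job. What is meant by the part that bears pack_mid is not green or yellow, and is the larger of those in its own colour.

How it is judged:
By the outcome, as a careful person would: the job done as asked, in the order asked, and still so for the second after the job is handed in, with the robot touching nothing.
It also fails if it takes over 72 s, if anything falls off the work surface, if the arm or the gripper's body presses on something with over 40 N, if the wrist force passes 120 N, or if a joint passes its speed limit or range.

## Working session

There is one attempt and no reset: what is moved stays moved. The work goes in short steps, Python scripts to look and compute and a tool call to move; the robot and the scene stay as the last step left them, time stands still between calls to the robot, and variables do not carry over. Pictures are saved under pics/ and viewed, at most 10 in all, crops included, and the job is handed in when it is done.

Besides the shell and the picture viewer there is one more tool, called after "Emit:" by a JSON object that holds its "api" and its "payload", one argument or row to a line. apply_moves: Moves the arm, as the interface text tells. Its arguments: {"type":"object","properties":{"targets":{"type":"array","items":{"type":"object","properties":{"dp":{"type":"array","items":{"type":"number"}},"yaw":{"type":"number"}}}},"grip":{"type":"number"},"squeeze":{"type":"number"}},"required":["targets"]}

```bash
mkdir -p pics; python3 - <<'E'
from plant import get_state, cams, r
import cv2,numpy as np
s=get_state();print(s)
ims=[]
for n in("scene","top"):
    c=cams.capture(n);np.savez(f"{n}0.npz",**c)
    print(n,c["fx"],c["cx"],c["cy"],c["R"],c["t"])
    cv2.imwrite(f"pics/{n}0.png",c["image"][:,:,::-1])
E
```

```text
{'time_s': 0.0, 'joints': array([-5.59731603e+01,  2.05919094e+01,  6.35419170e-01, -2.38294058e-02,
       -7.01361037e+01, -1.65051578e+01]), 'qd': array([ 0.04584547, -0.01314281,  0.06723847,  0.00113602,  0.11448593,
        0.01702351]), 'joint_torque': array([-4.32962734e-04, -5.82717025e+01,  2.93055689e+01,  6.99732721e+00,
        6.94759452e-03, -1.13790884e-04]), 'tcp_pos': array([ 0.20306408, -0.64325831,  0.24761814]), 'eef_rot': array([ 1.79904856e+02, -4.83098260e-03, -1.62486429e+02]), 'contact_force': array([-0.34942178,  0.16096216,  0.11503755]), 'moment': array([-0.02185963, -0.02432731, -0.01272363]), 'gripper_force': 0.0, 'gripper_width': 0.08735477259512475}
scene 458.46262675528476 257.61039009508943 193.26287437893816 [[ 0.59086529 -0.80676219  0.00360257]
 [-0.37993377 -0.28219375 -0.88091828]
 [ 0.71170818  0.5191353  -0.47325469]] [-0.31777993  0.36754958  1.27992598]
top 360.1491368945956 251.45930355891844 191.58672114426582 [[ 0.15786358 -0.98744301 -0.00594993]
 [-0.92620624 -0.14597904 -0.34760915]
 [ 0.34237566  0.06038569 -0.93762065]] [-0.04576689  0.61037786  1.0602467 ]
```

View pics/scene0.png

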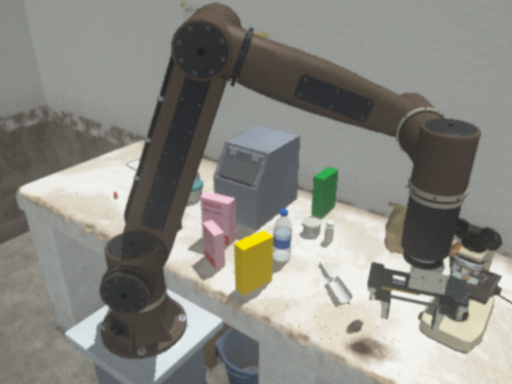

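View pics/top0.png

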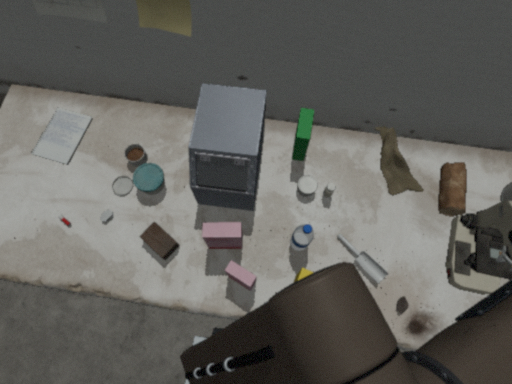

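The top view shows the grey box at about (228,150), with the large pink carton (222,236) in front of it and a small pink carton at (240,273). The block is at (160,240) and the scoop at (362,260). The tub is at (148,178), the bottle (302,236), the tin (307,185) and the vial (330,189). The yellow carton is at (303,275).

```bash
cat > h.py <<'E'
import numpy as np,cv2
def world(c,pose=None):
    z=c["range_z"].astype(float);v,u=np.mgrid[:384,:512]
    P=np.stack([(u-c["cx"])/c["fx"]*z,(v-c["cy"])/c["fy"]*z,z],-1)
    if pose is None: W=(P-c["t"])@c["R"]
    else:
        from scipy.spatial.transform import Rotation as Ro
        T=np.array(c["T_tool_cam"]);W=(P@T[:3,:3].T+T[:3,3])@Ro.from_euler("xyz",pose[1],degrees=True).as_matrix().T+pose[0]
    W[z==0]=np.nan
    return W
def rect(W,m):
    p=W[m][:,:2].astype(np.float32);p=p[~np.isnan(p[:,0])]
    (c,s,a)=cv2.minAreaRect(p);return np.round(c,4),np.round(s,4),round(a,1),len(p)
E
python3 - <<'E'
from h import *
for n in("top","scene"):
    c=dict(np.load(n+"0.npz"));W=world(c);hsv=cv2.cvtColor(c["image"],cv2.COLOR_RGB2HSV)
    z=W[...,2];u=np.mgrid[:384,:512][1];v=np.mgrid[:384,:512][0]
    print(n,"valid",np.mean(c["range_z"]>0))
    def box(u0,u1,v0,v1): return (u>=u0)&(u<=u1)&(v>=v0)&(v<=v1)
    if n=="top":
        print("bench z",[np.round(W[b],4) for b in((300,130),(200,100),(210,350),(100,330))])
        L={"carton":(box(195,250,215,255),.155,.19),"block":(box(135,185,215,265),.04,.07),"small pink":(box(220,262,255,292),.06,.15),"yellow":(box(290,320,260,285),.05,.3),
         "scoop":(box(330,392,230,290),.008,.04),"boxtop":(box(180,275,80,160),.275,.31),"bottle":(box(285,320,220,255),.15,.21),"tub":(box(130,168,160,195),.05,.09),"tin":(box(295,318,172,198),.035,.06),"vial":(box(320,340,178,200),.06,.09),"green":(box(285,320,100,165),.1,.25)}
        for k,(b,a,d) in L.items():
            m=b&(z>a)&(z<d);print(k,rect(W,m),np.round(np.nanmedian(z[m]),4))
        # front sill edge: box pixels at z 0.16..0.18
        m=box(185,265,170,210)&(z>.13)&(z<.168);print("front face",rect(W,m))
    else:
        for k,(b,a,d) in {"carton":(box(200,236,190,245),.02,.19),"small":(box(200,226,218,270),.02,.2),"yellow":(box(232,275,228,295),.02,.25)}.items():
            m=b&(hsv[...,1]>50)&(z>a)&(z<d)&(W[...,0]<.75);print(k,rect(W,m),np.nanpercentile(z[m],[2,98]))
E
```

```text
top valid 0.9959920247395834
bench z [array([ 0.2216,  0.3881, -0.0092]), array([0.5336, 0.5816, 0.0042]), array([ 6.359e-01, -2.939e-01, -3.000e-04]), array([ 0.9631, -0.1651,  0.1593])]
carton (array([0.456, 0.117]), array([0.0477, 0.1132]), 10.0, 640) 0.17
block (array([0.4211, 0.3314]), array([0.1105, 0.0698]), 57.8, 714) 0.0502
small pink (array([0.3449, 0.0418]), array([0.0896, 0.0363]), 67.1, 450) 0.1322
yellow (array([ 0.3721, -0.1371]), array([0.024 , 0.0488]), 33.5, 110) 0.1694
scoop (array([ 0.4782, -0.3343]), array([0.1979, 0.0514]), 48.6, 321) 0.0164
boxtop (array([0.7593, 0.1443]), array([0.2358, 0.2005]), 1.6, 4632) 0.286
bottle (array([ 0.4924, -0.1299]), array([0.0435, 0.0398]), 65.7, 178) 0.1627
tub (array([0.6381, 0.4191]), array([0.1336, 0.1052]), 23.1, 721) 0.0648
tin (array([ 0.6912, -0.1318]), array([0.0669, 0.0677]), 55.5, 304) 0.0438
vial (array([ 0.6804, -0.2063]), array([0.0282, 0.0242]), 5.3, 69) 0.0757
green (array([ 0.8803, -0.0775]), array([0.1724, 0.127 ]), 0.7, 832) 0.1658
front face (array([0.6212, 0.1406]), array([0.091 , 0.2004]), 1.6, 279)
scene valid 0.9958699544270834
carton (array([0.3593, 0.0195]), array([0.3151, 0.1095]), 44.5, 724) [0.02854646 0.16871787]
small (array([0.3816, 0.0643]), array([0.1902, 0.0782]), 41.0, 385) [0.02149249 0.13129113]
yellow (array([ 0.3992, -0.0892]), array([0.2931, 0.14  ]), 40.6, 1894) [0.02410499 0.17027227]
```

```bash
python3 - <<'E'
from h import *
Ws={n:world(dict(np.load(n+"0.npz"))) for n in("top","scene")}
th=np.radians(1.6);ex=np.array([np.cos(th),np.sin(th)]);ey=np.array([-ex[1],ex[0]])
for n,W in Ws.items():
    p=W.reshape(-1,3);p=p[~np.isnan(p[:,0])];d=p[:,:2]-[.572,.139];X=d@ex;Y=d@ey;z=p[:,2]
    m=(abs(Y)<.09)&(abs(X)<.02)&(z>.06)&(z<.155);print(n,"front",m.sum(),np.median(X[m]) if m.any() else 0, np.polyfit(Y[m],X[m],1) if m.sum()>5 else 0)
    m=(abs(Y)>.084)&(abs(Y)<.098)&(z>.18)&(z<.275)&(abs(X)<.12);print("lean off",m.sum(),np.median(X[m]-(z[m]-.17)*.7))
    m=(abs(z-.286)<.004)&(abs(Y)<.12)&(X>.09)&(X<.31);print("top Y",np.percentile(Y[m],[1,99]),"X",np.percentile(X[m],[99.5]))
    for q in(.11,.16,.21,.26):
        k=m&(abs(X-q)<.02);print(np.percentile(Y[k],[3,97]).round(4),end=" ")
    print()
W=Ws["top"]
for b in((217,107),(186,113),(241,210),(248,107),(222,66),(265,130),(290,130),(250,135),(170,400),(188,453)): print(b,W[b].round(3))
# objects near planned spot
p=W.reshape(-1,3);m=(np.hypot(p[:,0]-.46,p[:,1]-.455)<.085)&(abs(p[:,2])>.008);print(p[m].round(3)[:20])
# scoop: height profile along axis
c=np.array([.4782,-.3343]);a=np.radians(48.6);e=np.array([np.cos(a),np.sin(a)]);f=np.array([-e[1],e[0]])
d=p[:,:2]-c;s=d@e;t=d@f
for q in np.arange(-.1,.11,.02):
    k=(abs(s-q)<.01)&(abs(t)<.035)&(p[:,2]>.008)&(p[:,2]<.05);print(round(q,2),k.sum(),(t[k].min().round(3),t[k].max().round(3),p[k,2].max().round(3)) if k.any() else '')
E
```

```text
top front 519 0.005355376452259316 [0.00230995 0.00534523]
lean off 319 0.005101262719439871
top Y [-0.09839315  0.09759508] X [0.30255099]
[-0.0944  0.0937] [-0.0943  0.0935] [-0.094   0.0929] [-0.0947  0.0938] 
scene front 668 0.00420149074530685 [0.00028053 0.00416102]
lean off 213 0.0064639466819604655
top Y [-0.10249225  0.09565103] X [0.30194929]
[-0.098   0.0897] [-0.0982  0.0904] [-0.1007  0.0884] [-0.0974  0.087 ] 
(217, 107) [0.473 0.531 0.021]
(186, 113) [0.592 0.551 0.005]
(241, 210) [0.428 0.15  0.116]
(248, 107) [0.372 0.506 0.004]
(222, 66) [0.435 0.665 0.019]
(265, 130) [0.33  0.415 0.001]
(290, 130) [ 0.252  0.394 -0.001]
(250, 135) [ 0.381  0.414 -0.003]
(170, 400) [ 0.804 -0.454  0.027]
(188, 453) [ 0.739 -0.611  0.078]
[[0.5   0.529 0.018]
 [0.497 0.529 0.017]
 [0.498 0.526 0.016]
 [0.491 0.532 0.022]
 [0.493 0.532 0.016]
 [0.493 0.527 0.018]
 [0.493 0.523 0.02 ]
 [0.488 0.532 0.019]
 [0.488 0.528 0.021]
 [0.49  0.526 0.018]
 [0.49  0.522 0.019]
 [0.485 0.536 0.017]
 [0.486 0.534 0.013]
 [0.486 0.529 0.016]
 [0.486 0.524 0.02 ]
 [0.486 0.521 0.019]
 [0.481 0.535 0.017]
 [0.482 0.531 0.018]
 [0.483 0.529 0.015]
 [0.483 0.524 0.018]]
-0.1 19 (np.float64(-0.026), np.float64(0.023), np.float64(0.028))
-0.08 40 (np.float64(-0.025), np.float64(0.024), np.float64(0.028))
-0.06 39 (np.float64(-0.026), np.float64(0.026), np.float64(0.029))
-0.04 32 (np.float64(-0.025), np.float64(0.025), np.float64(0.025))
-0.02 30 (np.float64(-0.022), np.float64(0.024), np.float64(0.024))
0.0 32 (np.float64(-0.021), np.float64(0.024), np.float64(0.024))
0.02 32 (np.float64(-0.003), np.float64(0.01), np.float64(0.023))
0.04 30 (np.float64(-0.003), np.float64(0.012), np.float64(0.025))
0.06 29 (np.float64(-0.004), np.float64(0.012), np.float64(0.023))
0.08 27 (np.float64(-0.002), np.float64(0.012), np.float64(0.021))
0.1 11 (np.float64(-0.002), np.float64(0.013), np.float64(0.021))
```

Emit:
{"api": "apply_moves", "payload": {
  "targets": [
    {"dp": [0.217, 0.344, 0.06], "yaw": 82.5},
    {"dp": [0.217, 0.344, 0.06], "yaw": 82.5},
    {"dp": [0.217, 0.344, 0.06], "yaw": 82.5},
    {"dp": [0.217, 0.344, 0.06], "yaw": 82.5},
    {"dp": [0.217, 0.344, 0.06], "yaw": 82.5},
    {"dp": [0.217, 0.344, 0.06], "yaw": 82.5},
    {"dp": [0.217, 0.344, 0.06], "yaw": 82.5},
    {"dp": [0.217, 0.344, 0.06], "yaw": 82.5},
    {"dp": [0.217, 0.344, 0.06], "yaw": 82.5},
    {"dp": [0.253, 0.761, 0.06], "yaw": 82.5},
    {"dp": [0.253, 0.761, 0.06], "yaw": 82.5},
    {"dp": [0.253, 0.761, 0.06], "yaw": 82.5},
    {"dp": [0.253, 0.761, 0.06], "yaw": 82.5},
    {"dp": [0.253, 0.761, 0.06], "yaw": 82.5},
    {"dp": [0.253, 0.761, 0.06], "yaw": 82.5},
    {"dp": [0.253, 0.761, 0.06], "yaw": 82.5},
    {"dp": [0.253, 0.761, 0.06], "yaw": 82.5},
    {"dp": [0.253, 0.761, 0.06], "yaw": 82.5},
    {"dp": [0.253, 0.761, 0.06], "yaw": 82.5},
    {"dp": [0.253, 0.761, 0.06], "yaw": 82.5}
  ],
  "grip": -1,
  "squeeze": 20
}}

```text
time_s: 1.77
tcp_pos: [0.4558, 0.12, 0.3086]
eef_rot: [-180.0, 0.0, -79.9]
contact_force: [0.6, -0.7, -0.0]
gripper_width: 0.0876
gripper_force: 0.0
```

Emit:
{"api": "apply_moves", "payload": {
  "targets": [
    {"dp": [0, 0, -0.04], "yaw": 0},
    {"dp": [0, 0, -0.08], "yaw": 0},
    {"dp": [0, 0, -0.11], "yaw": 0},
    {"dp": [0, 0, -0.14], "yaw": 0},
    {"dp": [0, 0, -0.16], "yaw": 0},
    {"dp": [0, 0, -0.171], "yaw": 0},
    {"dp": [0, 0, -0.171], "yaw": 0},
    {"dp": [0, 0, -0.171], "yaw": 0}
  ]
}}

```text
time_s: 2.43
tcp_pos: [0.456, 0.1171, 0.1373]
eef_rot: [179.9, -0.1, -80.0]
contact_force: [0.2, -0.2, 0.7]
gripper_width: 0.0877
gripper_force: 0.0
```

Emit:
{"api": "apply_moves", "payload": {
  "targets": [
    {"dp": [0, 0, 0], "yaw": 0},
    {"dp": [0, 0, 0], "yaw": 0},
    {"dp": [0, 0, 0], "yaw": 0},
    {"dp": [0, 0, 0], "yaw": 0},
    {"dp": [0, 0, 0], "yaw": 0},
    {"dp": [0, 0, 0], "yaw": 0},
    {"dp": [0, 0, 0], "yaw": 0},
    {"dp": [0, 0, 0], "yaw": 0}
  ],
  "grip": 1,
  "squeeze": 20
}}

```text
time_s: 3.1
tcp_pos: [0.4562, 0.1173, 0.1377]
eef_rot: [-180.0, 0.0, -80.0]
contact_force: [-1.3, -0.7, 1.8]
gripper_width: 0.0457
gripper_force: 20.0
```

Emit:
{"api": "apply_moves", "payload": {
  "targets": [
    {"dp": [0, 0, 0.03], "yaw": 0},
    {"dp": [0, 0, 0.07], "yaw": 0},
    {"dp": [0, 0, 0.11], "yaw": 0},
    {"dp": [0, 0.03, 0.12], "yaw": 5},
    {"dp": [0, 0.06, 0.12], "yaw": 10},
    {"dp": [0, 0.1, 0.12], "yaw": 15},
    {"dp": [0, 0.14, 0.12], "yaw": 20},
    {"dp": [0, 0.18, 0.12], "yaw": 25},
    {"dp": [0, 0.22, 0.12], "yaw": 30},
    {"dp": [0.004, 0.26, 0.12], "yaw": 36},
    {"dp": [0.004, 0.3, 0.12], "yaw": 42},
    {"dp": [0.004, 0.325, 0.12], "yaw": 48},
    {"dp": [0.004, 0.338, 0.12], "yaw": 50},
    {"dp": [0.004, 0.338, 0.12], "yaw": 50},
    {"dp": [0.004, 0.338, 0.12], "yaw": 50}
  ]
}}

```text
time_s: 4.35
tcp_pos: [0.4598, 0.4553, 0.2564]
eef_rot: [179.9, 0.0, -30.0]
contact_force: [0.2, -1.0, -2.0]
gripper_width: 0.0457
gripper_force: 20.0
```

Emit:
{"api": "apply_moves", "payload": {
  "targets": [
    {"dp": [0, 0, -0.03], "yaw": 0},
    {"dp": [0, 0, -0.06], "yaw": 0},
    {"dp": [0, 0, -0.08], "yaw": 0},
    {"dp": [0, 0, -0.095], "yaw": 0},
    {"dp": [0, 0, -0.105], "yaw": 0},
    {"dp": [0, 0, -0.112], "yaw": 0},
    {"dp": [0, 0, -0.116], "yaw": 0},
    {"dp": [0, 0, -0.119], "yaw": 0},
    {"dp": [0, 0, -0.119], "yaw": 0},
    {"dp": [0, 0, -0.119], "yaw": 0}
  ]
}}

```text
time_s: 5.18
tcp_pos: [0.4604, 0.4556, 0.1394]
eef_rot: [-179.9, -0.0, -30.0]
contact_force: [0.5, 0.5, -1.0]
gripper_width: 0.0456
gripper_force: 20.0
```

Emit:
{"api": "apply_moves", "payload": {
  "targets": [
    {"dp": [0, 0, -0.0015], "yaw": 0},
    {"dp": [0, 0, -0.002], "yaw": 0},
    {"dp": [0, 0, -0.002], "yaw": 0}
  ]
}}

```text
time_s: 5.43
tcp_pos: [0.4607, 0.4558, 0.1378]
eef_rot: [-179.9, -0.0, -30.0]
contact_force: [-0.1, -0.2, 4.6]
gripper_width: 0.0455
gripper_force: 20.0
```

Emit:
{"api": "apply_moves", "payload": {
  "targets": [
    {"dp": [0, 0, 0], "yaw": 0},
    {"dp": [0, 0, 0], "yaw": 0},
    {"dp": [0, 0, 0], "yaw": 0},
    {"dp": [0, 0, 0], "yaw": 0},
    {"dp": [0, 0, 0], "yaw": 0},
    {"dp": [0, 0, 0], "yaw": 0},
    {"dp": [0, 0, 0.02], "yaw": 0},
    {"dp": [0, 0, 0.05], "yaw": 0},
    {"dp": [0, 0, 0.09], "yaw": 0},
    {"dp": [0, 0, 0.13], "yaw": 0},
    {"dp": [0, 0, 0.16], "yaw": 0}
  ],
  "grip": -1
}}

```text
time_s: 6.35
tcp_pos: [0.4606, 0.4555, 0.3003]
eef_rot: [-179.8, -0.0, -30.0]
contact_force: [-0.2, -0.0, -0.0]
gripper_width: 0.0876
gripper_force: 0.0
```

Emit:
{"api": "apply_moves", "payload": {
  "targets": [
    {"dp": [-0.01, -0.03, 0], "yaw": -7},
    {"dp": [-0.02, -0.06, 0], "yaw": -14},
    {"dp": [-0.04, -0.09, 0], "yaw": -21},
    {"dp": [-0.05, -0.12, 0], "yaw": -28},
    {"dp": [-0.059, -0.156, 0], "yaw": -35},
    {"dp": [-0.059, -0.156, 0], "yaw": -42},
    {"dp": [-0.059, -0.156, 0], "yaw": -49},
    {"dp": [-0.059, -0.156, 0], "yaw": -56},
    {"dp": [-0.059, -0.156, 0], "yaw": -63},
    {"dp": [-0.059, -0.156, 0], "yaw": -70},
    {"dp": [-0.059, -0.156, 0], "yaw": -77},
    {"dp": [-0.059, -0.156, 0], "yaw": -84},
    {"dp": [-0.059, -0.156, 0], "yaw": -91},
    {"dp": [-0.059, -0.156, 0], "yaw": -92.2},
    {"dp": [-0.059, -0.156, 0], "yaw": -92.2},
    {"dp": [-0.059, -0.156, 0], "yaw": -92.2}
  ]
}}

```text
time_s: 7.68
tcp_pos: [0.4012, 0.2993, 0.2966]
eef_rot: [180.0, 0.0, -122.0]
contact_force: [0.1, -0.1, -0.1]
gripper_width: 0.0873
gripper_force: 0.0
```

```bash
python3 - <<'E'
from plant import get_state, cams
from h import *
s=get_state();c=cams.capture("wrist");W=world(c,(s["tcp_pos"],s["eef_rot"]))
cv2.imwrite("pics/w1.png",c["image"][:,:,::-1])
z=W[...,2];m=(abs(z-.05)<.008)&(np.hypot(W[...,0]-.42,W[...,1]-.33)<.08)
print(s["tcp_pos"],s["eef_rot"],rect(W,m),np.median(z[m]))
t=cams.capture("top");W=world(t);z=W[...,2]
m=(abs(z-.17)<.01)&(np.hypot(W[...,0]-.46,W[...,1]-.455)<.08);print("carton",rect(W,m) if m.any() else 0)
E
```

```text
[0.40117433 0.29930012 0.29657052] [ 1.79999952e+02  2.68104109e-03 -1.21966890e+02] (array([0.42  , 0.3316]), array([0.1088, 0.0699]), 57.9, 4609) 0.04849000665061967
carton (array([0.4199, 0.4764]), array([0.0456, 0.0214]), 63.5, 108)
```

Emit:
{"api": "apply_moves", "payload": {
  "targets": [
    {"dp": [0, 0, -0.04], "yaw": 0},
    {"dp": [0, 0, -0.08], "yaw": 0},
    {"dp": [0, 0, -0.12], "yaw": 0},
    {"dp": [0, 0, -0.16], "yaw": 0},
    {"dp": [0, 0, -0.19], "yaw": 0},
    {"dp": [0, 0, -0.22], "yaw": 0},
    {"dp": [0, 0, -0.24], "yaw": 0},
    {"dp": [0, 0, -0.255], "yaw": 0},
    {"dp": [0, 0, -0.263], "yaw": 0},
    {"dp": [0, 0, -0.263], "yaw": 0},
    {"dp": [0, 0, -0.263], "yaw": 0}
  ]
}}

```text
time_s: 8.7
tcp_pos: [0.4013, 0.2995, 0.0337]
eef_rot: [-180.0, -0.0, -122.1]
contact_force: [0.1, -0.9, 1.0]
gripper_width: 0.0877
gripper_force: 0.0
```

Emit:
{"api": "apply_moves", "payload": {
  "targets": [
    {"dp": [0, 0, 0], "yaw": 0},
    {"dp": [0, 0, 0], "yaw": 0},
    {"dp": [0, 0, 0], "yaw": 0},
    {"dp": [0, 0, 0], "yaw": 0},
    {"dp": [0, 0, 0], "yaw": 0},
    {"dp": [0, 0, 0], "yaw": 0},
    {"dp": [0, 0, 0.02], "yaw": 0},
    {"dp": [0, 0, 0.05], "yaw": 0},
    {"dp": [0, 0, 0.09], "yaw": 0},
    {"dp": [0, 0, 0.13], "yaw": 0},
    {"dp": [0, 0, 0.16], "yaw": 0},
    {"dp": [0, 0, 0.18], "yaw": 0},
    {"dp": [0, 0, 0.18], "yaw": 0}
  ],
  "grip": 1,
  "squeeze": 55
}}

```text
time_s: 9.78
tcp_pos: [0.4024, 0.3008, 0.2183]
eef_rot: [-180.0, 0.4, -122.1]
contact_force: [-0.1, 0.6, -2.9]
gripper_width: 0.07
gripper_force: 54.9
```

Emit:
{"api": "apply_moves", "payload": {
  "targets": [
    {"dp": [0, -0.02, 0], "yaw": -6},
    {"dp": [0, -0.04, 0], "yaw": -12},
    {"dp": [0.01, -0.07, 0], "yaw": -18},
    {"dp": [0.02, -0.1, 0], "yaw": -24},
    {"dp": [0.03, -0.125, 0], "yaw": -30},
    {"dp": [0.04, -0.15, 0], "yaw": -36},
    {"dp": [0.046, -0.165, 0], "yaw": -42},
    {"dp": [0.046, -0.165, 0], "yaw": -48},
    {"dp": [0.046, -0.165, 0], "yaw": -54},
    {"dp": [0.046, -0.165, 0], "yaw": -56.2},
    {"dp": [0.046, -0.165, 0], "yaw": -56.2},
    {"dp": [0.046, -0.165, 0], "yaw": -56.2}
  ]
}}

```text
time_s: 10.78
tcp_pos: [0.4465, 0.1339, 0.2125]
eef_rot: [-180.0, -0.1, -178.3]
contact_force: [0.6, 0.6, -2.6]
gripper_width: 0.0702
gripper_force: 54.9
```

```bash
python3 - <<'E'
from plant import get_state, cams
from h import *
s=get_state();print(s["tcp_pos"],s["eef_rot"])
for n in("wrist","scene"):
    c=cams.capture(n);W=world(c,(s["tcp_pos"],s["eef_rot"]) if n=="wrist" else None)
    cv2.imwrite(f"pics/{n}2.png",c["image"][:,:,::-1])
    p=W.reshape(-1,3);p=p[~np.isnan(p[:,0])];d=p[:,:2]-[.577,.138];th=np.radians(1.6);X=d@[np.cos(th),np.sin(th)];Y=d@[-np.sin(th),np.cos(th)]
    m=(abs(Y)<.03)&(X>-.11)&(X<-.02)&(p[:,2]>.15)&(p[:,2]<.29)
    for q in np.arange(-.12,-.01,.01):
        k=m&(abs(X-q)<.005)
        if k.sum()>5: print(n,round(q,3),np.percentile(p[k,2],[5,50,95]).round(4),Y[k].min().round(3),Y[k].max().round(3))
E
```

```text
[0.44649368 0.13389814 0.21253943] [-1.79958642e+02 -9.61178656e-02 -1.78303936e+02]
```

View pics/scene2.png

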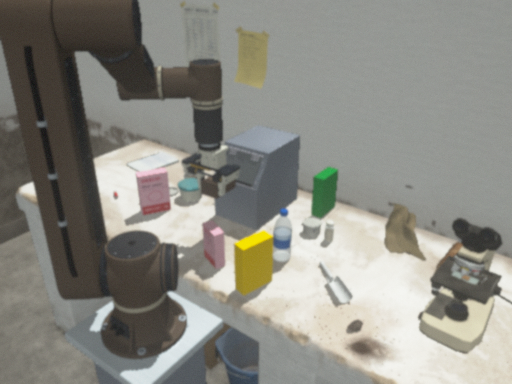

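The carton stands upright at (155,190), clear of the box. The gripper hides the block at (212,175), so I'll check the wrist view.

View pics/wrist2.png

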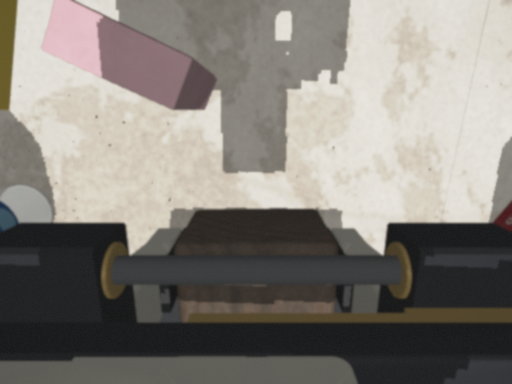

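```bash
python3 - <<'E'
from plant import get_state, cams
from h import *
s=get_state();c=cams.capture("wrist");W=world(c,(s["tcp_pos"],s["eef_rot"]))
print(np.array(c["T_tool_cam"]).round(3))
for v in range(20,384,40): print(v,[W[v,u].round(3).tolist() for u in(150,256,360)])
E
```

```text
[[ 0.    -0.964 -0.264  0.071]
 [ 1.    -0.     0.    -0.   ]
 [-0.    -0.264  0.964 -0.134]
 [ 0.     0.     0.     1.   ]]
20 [[0.295, 0.024, -0.002], [0.291, 0.129, -0.002], [0.289, 0.233, -0.002]]
60 [[0.349, 0.064, 0.131], [0.329, 0.13, -0.002], [0.325, 0.237, -0.003]]
100 [[0.371, 0.02, -0.001], [0.368, 0.132, -0.002], [0.364, 0.242, -0.002]]
140 [[0.413, 0.017, -0.001], [0.41, 0.133, -0.002], [0.406, 0.247, -0.003]]
180 [[0.458, 0.014, -0.002], [0.454, 0.134, -0.001], [0.451, 0.252, -0.003]]
220 [[0.506, 0.011, -0.003], [0.43, 0.133, 0.2], [0.499, 0.257, -0.001]]
260 [[0.416, 0.105, 0.271], [0.415, 0.133, 0.271], [0.414, 0.161, 0.271]]
300 [[0.445, 0.095, 0.246], [0.457, 0.134, 0.227], [0.445, 0.173, 0.243]]
340 [[0.421, 0.112, 0.294], [0.421, 0.133, 0.294], [0.421, 0.154, 0.293]]
380 [[0.423, 0.115, 0.302], [0.421, 0.133, 0.304], [0.426, 0.154, 0.298]]
```

The wrist view shows the block (rear face at (256,225), top at (256,300)) level between the fingers, and clear bench below. I'll raise it slightly and push it in.

Emit:
{"api": "apply_moves", "payload": {
  "targets": [
    {"dp": [0, 0, 0.008], "yaw": 0},
    {"dp": [0.02, 0.0005, 0.008], "yaw": 0},
    {"dp": [0.035, 0.001, 0.008], "yaw": 0},
    {"dp": [0.05, 0.0015, 0.008], "yaw": 0},
    {"dp": [0.065, 0.002, 0.008], "yaw": 0},
    {"dp": [0.08, 0.0025, 0.008], "yaw": 0},
    {"dp": [0.08, 0.0025, 0.008], "yaw": 0}
  ]
}}

```text
time_s: 11.52
tcp_pos: [0.5294, 0.1372, 0.2217]
eef_rot: [-180.0, 0.0, -178.4]
contact_force: [0.3, 0.2, -2.6]
gripper_width: 0.0703
gripper_force: 54.9
```

Emit:
{"api": "apply_moves", "payload": {
  "targets": [
    {"dp": [0.01, 0.0003, 0], "yaw": 0},
    {"dp": [0.02, 0.0006, 0], "yaw": 0},
    {"dp": [0.03, 0.001, 0], "yaw": 0},
    {"dp": [0.04, 0.001, 0], "yaw": 0},
    {"dp": [0.05, 0.0015, 0], "yaw": 0},
    {"dp": [0.06, 0.0015, 0], "yaw": 0},
    {"dp": [0.067, 0.002, 0], "yaw": 0},
    {"dp": [0.067, 0.002, 0], "yaw": 0},
    {"dp": [0.067, 0.002, 0], "yaw": 0}
  ]
}}

```text
time_s: 12.27
tcp_pos: [0.5905, 0.1377, 0.2174]
eef_rot: [-179.9, -0.6, -178.5]
contact_force: [-9.7, 0.1, -12.8]
gripper_width: 0.0701
gripper_force: 54.9
```

Emit:
{"api": "apply_moves", "payload": {
  "targets": [
    {"dp": [-0.012, 0, 0], "yaw": 0},
    {"dp": [-0.02, 0, 0], "yaw": 0},
    {"dp": [-0.02, 0, -0.004], "yaw": 0},
    {"dp": [-0.02, 0, -0.009], "yaw": 0},
    {"dp": [-0.02, 0, -0.01], "yaw": 0},
    {"dp": [-0.02, 0, -0.01], "yaw": 0}
  ]
}}

```text
time_s: 12.77
tcp_pos: [0.5744, 0.1389, 0.2113]
eef_rot: [-180.0, -0.0, -178.4]
contact_force: [-2.5, 0.5, -5.1]
gripper_width: 0.07
gripper_force: 55.0
```

```bash
python3 - <<'E'
from plant import get_state, cams
from h import *
s=get_state();c=cams.capture("wrist");W=world(c,(s["tcp_pos"],s["eef_rot"]))
print(s["tcp_pos"],s["contact_force"])
for v in range(205,330,8): print(v,[W[v,u].round(3).tolist() for u in(200,256,310)])
E
```

```text
[0.57439917 0.13888065 0.21128092] [-2.48976806  0.47169196 -5.13291058]
205 [[0.578, 0.095, 0.109], [0.577, 0.139, 0.11], [0.576, 0.181, 0.109]]
213 [[0.558, 0.108, 0.186], [0.557, 0.138, 0.189], [0.556, 0.166, 0.189]]
221 [[0.558, 0.111, 0.199], [0.557, 0.138, 0.2], [0.556, 0.164, 0.201]]
229 [[0.559, 0.112, 0.209], [0.557, 0.138, 0.211], [0.557, 0.163, 0.209]]
237 [[0.558, 0.114, 0.219], [0.558, 0.138, 0.219], [0.557, 0.161, 0.219]]
245 [[0.56, 0.115, 0.224], [0.559, 0.138, 0.224], [0.558, 0.16, 0.226]]
253 [[0.562, 0.115, 0.226], [0.562, 0.138, 0.226], [0.561, 0.161, 0.226]]
261 [[0.543, 0.123, 0.27], [0.543, 0.138, 0.269], [0.543, 0.152, 0.269]]
269 [[0.545, 0.123, 0.27], [0.544, 0.138, 0.272], [0.544, 0.152, 0.271]]
277 [[0.548, 0.123, 0.27], [0.547, 0.138, 0.27], [0.546, 0.152, 0.271]]
285 [[0.577, 0.115, 0.225], [0.577, 0.139, 0.225], [0.576, 0.162, 0.225]]
293 [[0.582, 0.114, 0.224], [0.581, 0.139, 0.225], [0.58, 0.162, 0.226]]
301 [[0.585, 0.115, 0.225], [0.585, 0.139, 0.225], [0.584, 0.163, 0.225]]
309 [[0.59, 0.115, 0.225], [0.589, 0.139, 0.225], [0.588, 0.163, 0.226]]
317 [[0.552, 0.125, 0.281], [0.552, 0.138, 0.281], [0.552, 0.151, 0.281]]
325 [[0.55, 0.126, 0.287], [0.549, 0.138, 0.288], [0.549, 0.15, 0.287]]
```

Emit:
{"api": "apply_moves", "payload": {
  "targets": [
    {"dp": [0.004, 0, -0.003], "yaw": 0},
    {"dp": [0.008, 0, -0.003], "yaw": 0},
    {"dp": [0.011, 0, -0.003], "yaw": 0},
    {"dp": [0.011, 0, -0.003], "yaw": 0}
  ]
}}

```text
time_s: 13.15
tcp_pos: [0.5861, 0.1388, 0.2084]
eef_rot: [-180.0, 0.0, -178.4]
contact_force: [-1.4, -0.2, -4.7]
gripper_width: 0.0701
gripper_force: 55.0
```

Emit:
{"api": "apply_moves", "payload": {
  "targets": [
    {"dp": [0, 0, 0], "yaw": 0},
    {"dp": [0, 0, 0], "yaw": 0},
    {"dp": [0, 0, 0], "yaw": 0},
    {"dp": [0, 0, 0], "yaw": 0},
    {"dp": [0, 0, 0], "yaw": 0},
    {"dp": [0, 0, 0], "yaw": 0}
  ],
  "grip": -0.85
}}

```text
time_s: 13.65
tcp_pos: [0.5854, 0.1389, 0.209]
eef_rot: [180.0, 0.0, -178.4]
contact_force: [-0.2, 0.3, 0.3]
gripper_width: 0.0811
gripper_force: 0.1
```

```bash
python3 - <<'E'
from plant import get_state, cams
from h import *
s=get_state();c=cams.capture("wrist");W=world(c,(s["tcp_pos"],s["eef_rot"]))
cv2.imwrite("pics/w3.png",c["image"][:,:,::-1])
print(s["tcp_pos"],s["contact_force"],s["gripper_width"])
for v in range(197,330,8): print(v,[W[v,u].round(3).tolist() for u in(200,256,310)])
E
```

```text
[0.58539096 0.13893724 0.20898984] [-0.17998689  0.26825932  0.34568665] 0.08111096919646117
197 [[0.578, 0.098, 0.124], [0.577, 0.139, 0.122], [0.576, 0.177, 0.124]]
205 [[0.578, 0.101, 0.143], [0.577, 0.139, 0.143], [0.576, 0.174, 0.143]]
213 [[0.577, 0.104, 0.161], [0.577, 0.139, 0.159], [0.576, 0.171, 0.16]]
221 [[0.579, 0.106, 0.171], [0.578, 0.139, 0.171], [0.577, 0.17, 0.172]]
229 [[0.62, 0.09, 0.08], [0.608, 0.139, 0.106], [0.618, 0.188, 0.078]]
237 [[0.587, 0.107, 0.175], [0.586, 0.139, 0.176], [0.585, 0.17, 0.175]]
245 [[nan, nan, nan], [0.59, 0.139, 0.177], [0.589, 0.17, 0.177]]
253 [[0.593, 0.108, 0.182], [0.593, 0.139, 0.182], [0.592, 0.169, 0.181]]
261 [[0.554, 0.123, 0.268], [0.554, 0.138, 0.267], [0.554, 0.152, 0.267]]
269 [[0.556, 0.123, 0.269], [0.556, 0.138, 0.268], [0.555, 0.152, 0.268]]
277 [[0.558, 0.123, 0.269], [0.557, 0.138, 0.27], [0.557, 0.152, 0.269]]
285 [[0.604, 0.11, 0.198], [0.603, 0.139, 0.198], [0.602, 0.167, 0.198]]
293 [[0.606, 0.111, 0.202], [0.605, 0.139, 0.202], [0.604, 0.167, 0.202]]
301 [[0.608, 0.112, 0.206], [0.607, 0.139, 0.206], [0.606, 0.166, 0.207]]
309 [[0.61, 0.112, 0.21], [0.61, 0.139, 0.209], [0.609, 0.166, 0.209]]
317 [[0.613, 0.112, 0.212], [0.562, 0.138, 0.28], [0.562, 0.151, 0.279]]
325 [[0.56, 0.126, 0.285], [0.56, 0.138, 0.285], [0.56, 0.15, 0.285]]
```

View pics/w3.png

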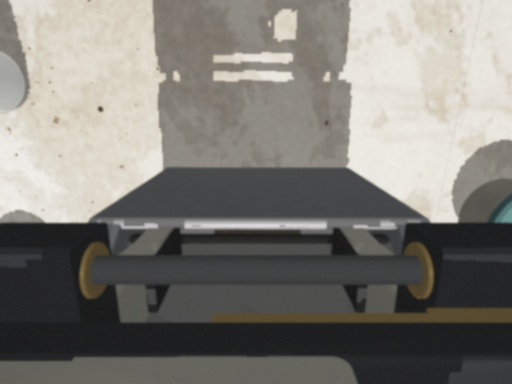

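The block has gone in: behind the sill (256,225) only the flap surface is visible. I'll back out and check the flap.

Emit:
{"api": "apply_moves", "payload": {
  "targets": [
    {"dp": [-0.02, 0, 0], "yaw": 0},
    {"dp": [-0.05, 0, 0], "yaw": 0},
    {"dp": [-0.09, 0, 0.01], "yaw": 0},
    {"dp": [-0.12, -0.01, 0.04], "yaw": 0},
    {"dp": [-0.13, -0.02, 0.08], "yaw": 7},
    {"dp": [-0.13, -0.05, 0.12], "yaw": 14},
    {"dp": [-0.12, -0.09, 0.12], "yaw": 21},
    {"dp": [-0.11, -0.13, 0.12], "yaw": 28},
    {"dp": [-0.1, -0.17, 0.12], "yaw": 35},
    {"dp": [-0.1, -0.21, 0.12], "yaw": 42},
    {"dp": [-0.1, -0.25, 0.12], "yaw": 49},
    {"dp": [-0.09, -0.29, 0.12], "yaw": 56},
    {"dp": [-0.08, -0.33, 0.12], "yaw": 63},
    {"dp": [-0.075, -0.37, 0.12], "yaw": 70},
    {"dp": [-0.07, -0.4, 0.12], "yaw": 77},
    {"dp": [-0.07, -0.424, 0.12], "yaw": 84}
  ],
  "grip": -1
}}

```text
time_s: 15.03
tcp_pos: [0.5129, -0.2599, 0.3288]
eef_rot: [-180.0, 0.0, -102.4]
contact_force: [0.5, 0.3, 0.8]
gripper_width: 0.0875
gripper_force: 0.0
```

```bash
python3 - <<'E'
from plant import get_state, cams
from h import *
s=get_state();print(s["tcp_pos"],s["eef_rot"],s["joints"].round(1))
for n in("top","scene","wrist"):
    c=cams.capture(n);W=world(c,(s["tcp_pos"],s["eef_rot"]) if n=="wrist" else None)
    p=W.reshape(-1,3);p=p[~np.isnan(p[:,0])];d=p[:,:2]-[.577,.138];th=np.radians(1.6);X=d@[np.cos(th),np.sin(th)];Y=d@[-np.sin(th),np.cos(th)]
    for z0 in(.19,.21,.23,.25):
        m=(abs(Y)<.06)&(abs(X)<.2)&(abs(p[:,2]-z0)<.004)
        if m.sum()>3: print(n,z0,np.percentile(X[m]-(p[m,2]-.17)*.7,[5,50,95]).round(4))
    if n!="scene":
        z=W[...,2];e=np.array([np.cos(np.radians(48.6)),np.sin(np.radians(48.6))]);D=W[...,:2]-[.4782,-.3343];S=D@e;T=D@[-e[1],e[0]]
        m=(z>.008)&(z<.035)&(abs(S)<.13)&(abs(T)<.05)
        if m.sum()>20:
            print(rect(W,m));h=m&(S>.02);print("handle",h.sum(),rect(W,h) if h.any() else 0,np.polyfit(S[h],T[h],1) if h.any() else 0)
E
```

```text
[ 0.51288836 -0.25986852  0.32875352] [-1.79965460e+02  9.91738463e-05 -1.02379586e+02] [ -7.4   8.7  -4.8   0.  -76.4  -5. ]
top 0.19 [-0.0028  0.      0.0034]
top 0.21 [-0.0034  0.0003  0.0031]
top 0.23 [-0.003   0.0006  0.0043]
top 0.25 [-0.0027  0.0003  0.0031]
(array([ 0.4787, -0.3349]), array([0.198 , 0.0503]), 47.8, 329)
handle 113 (array([ 0.5149, -0.2862]), array([0.0774, 0.0162]), 48.2, 113) [0.02532765 0.00395736]
scene 0.19 [-0.0053  0.0017  0.0078]
scene 0.21 [-0.0077  0.0003  0.0071]
scene 0.23 [-0.0055  0.0004  0.007 ]
scene 0.25 [-0.0051  0.0006  0.0071]
(array([ 0.4773, -0.3298]), array([0.1976, 0.0494]), 51.0, 1782)
handle 632 (array([ 0.5145, -0.2852]), array([0.0815, 0.0168]), 50.5, 632) [0.03293696 0.00287731]
```

Emit:
{"api": "apply_moves", "payload": {
  "targets": [
    {"dp": [-0.013, -0.0155, 0], "yaw": 7},
    {"dp": [-0.013, -0.0155, 0], "yaw": 14},
    {"dp": [-0.013, -0.0155, 0], "yaw": 21},
    {"dp": [-0.013, -0.0155, 0], "yaw": 28},
    {"dp": [-0.013, -0.0155, 0], "yaw": 35},
    {"dp": [-0.013, -0.0155, 0], "yaw": 42},
    {"dp": [-0.013, -0.0155, 0], "yaw": 49},
    {"dp": [-0.013, -0.0155, 0], "yaw": 56},
    {"dp": [-0.013, -0.0155, 0], "yaw": 63},
    {"dp": [-0.013, -0.0155, 0], "yaw": 70},
    {"dp": [-0.013, -0.0155, 0], "yaw": 77},
    {"dp": [-0.013, -0.0155, 0], "yaw": 84},
    {"dp": [-0.013, -0.0155, 0], "yaw": 91},
    {"dp": [-0.013, -0.0155, 0], "yaw": 98},
    {"dp": [-0.013, -0.0155, 0], "yaw": 105},
    {"dp": [-0.013, -0.0155, 0], "yaw": 112},
    {"dp": [-0.013, -0.0155, 0], "yaw": 119},
    {"dp": [-0.013, -0.0155, 0], "yaw": 126},
    {"dp": [-0.013, -0.0155, 0], "yaw": 133},
    {"dp": [-0.013, -0.0155, 0], "yaw": 140}
  ]
}}

```text
time_s: 16.85
tcp_pos: [0.4998, -0.2725, 0.329]
eef_rot: [180.0, -0.0, 37.6]
contact_force: [-0.4, -0.3, -0.3]
gripper_width: 0.0873
gripper_force: 0.0
```

Emit:
{"api": "apply_moves", "payload": {
  "targets": [
    {"dp": [0, 0, -0.04], "yaw": 4.4},
    {"dp": [0, 0, -0.08], "yaw": 4.4},
    {"dp": [0, 0, -0.11], "yaw": 4.4},
    {"dp": [0, 0, -0.14], "yaw": 4.4},
    {"dp": [0, 0, -0.14], "yaw": 4.4},
    {"dp": [0, 0, -0.14], "yaw": 4.4}
  ]
}}

```text
time_s: 17.35
tcp_pos: [0.4992, -0.2728, 0.1883]
eef_rot: [-179.9, 0.1, 41.7]
contact_force: [1.2, -0.9, 1.1]
gripper_width: 0.0878
gripper_force: 0.0
```

```bash
python3 - <<'E'
from plant import get_state, cams
from h import *
s=get_state();print(s["tcp_pos"],s["eef_rot"],s["joints"].round(1))
c=cams.capture("wrist");W=world(c,(s["tcp_pos"],s["eef_rot"]));cv2.imwrite("pics/w4.png",c["image"][:,:,::-1])
z=W[...,2];a=np.radians(50);e=np.array([np.cos(a),np.sin(a)]);D=W[...,:2]-[.502,-.301];S=D@e;T=D@[-e[1],e[0]]
m=(z>.01)&(z<.035)&(abs(S)<.07)&(abs(T)<.035)
for q in np.arange(-.07,.07,.01):
    k=m&(abs(S-q)<.005)
    if k.sum()>5: print(round(q,2),k.sum(),np.percentile(T[k],[3,97]).round(4),np.percentile(z[k],95).round(4))
E
```

```text
[ 0.49923607 -0.27278549  0.18829499] [-1.79892286e+02  1.07249920e-01  4.17009823e+01] [ -8.9  13.4 -17.7   0.  -59.  140.6]
-0.06 62 [-0.0244  0.0199] 0.02
-0.05 76 [-0.0239  0.0207] 0.0197
-0.04 69 [-0.0234  0.0204] 0.0194
-0.03 106 [-0.0196  0.0154] 0.0194
-0.02 132 [-0.0084  0.0057] 0.0191
-0.01 143 [-0.0085  0.0063] 0.0191
0.0 161 [-0.009   0.0067] 0.0192
0.01 156 [-0.0085  0.0063] 0.0183
0.02 152 [-0.0078  0.0063] 0.0176
0.03 144 [-0.0076  0.0059] 0.0168
0.04 139 [-0.0072  0.0056] 0.0159
0.05 160 [-0.0079  0.0066] 0.0167
0.06 56 [-0.0063  0.0044] 0.0151
```

Emit:
{"api": "apply_moves", "payload": {
  "targets": [
    {"dp": [0.003, -0.028, 0], "yaw": 7},
    {"dp": [0.003, -0.028, 0], "yaw": 8.3},
    {"dp": [0.003, -0.028, -0.04], "yaw": 8.3},
    {"dp": [0.003, -0.028, -0.08], "yaw": 8.3},
    {"dp": [0.003, -0.028, -0.11], "yaw": 8.3},
    {"dp": [0.003, -0.028, -0.135], "yaw": 8.3},
    {"dp": [0.003, -0.028, -0.15], "yaw": 8.3},
    {"dp": [0.003, -0.028, -0.159], "yaw": 8.3},
    {"dp": [0.003, -0.028, -0.162], "yaw": 8.3},
    {"dp": [0.003, -0.028, -0.162], "yaw": 8.3},
    {"dp": [0.003, -0.028, -0.162], "yaw": 8.3}
  ]
}}

```text
time_s: 18.32
tcp_pos: [0.504, -0.3018, 0.0283]
eef_rot: [179.9, -0.1, 50.0]
contact_force: [0.4, -0.5, 0.2]
gripper_width: 0.0878
gripper_force: 0.0
```

Emit:
{"api": "apply_moves", "payload": {
  "targets": [
    {"dp": [0, 0, 0], "yaw": 0},
    {"dp": [0, 0, 0], "yaw": 0},
    {"dp": [0, 0, 0], "yaw": 0},
    {"dp": [0, 0, 0], "yaw": 0},
    {"dp": [0, 0, 0], "yaw": 0},
    {"dp": [0, 0, 0], "yaw": 0},
    {"dp": [0, 0, 0], "yaw": 0},
    {"dp": [0, 0, 0], "yaw": 0},
    {"dp": [0, 0, 0], "yaw": 0},
    {"dp": [0, 0, 0], "yaw": 0}
  ],
  "grip": 1,
  "squeeze": 55
}}

```text
time_s: 19.15
tcp_pos: [0.5027, -0.3015, 0.0266]
eef_rot: [-180.0, 0.0, 50.0]
contact_force: [0.1, -0.1, -0.2]
gripper_width: 0.0267
gripper_force: 0.0
```

Emit:
{"api": "apply_moves", "payload": {
  "targets": [
    {"dp": [0, 0, 0], "yaw": 0},
    {"dp": [0, 0, 0], "yaw": 0},
    {"dp": [0, 0, 0], "yaw": 0},
    {"dp": [0, 0, 0], "yaw": 0},
    {"dp": [0, 0, 0], "yaw": 0}
  ]
}}

```text
time_s: 19.57
tcp_pos: [0.5027, -0.3015, 0.0266]
eef_rot: [-180.0, 0.0, 50.0]
contact_force: [0.2, -0.3, 0.6]
gripper_width: 0.0161
gripper_force: 55.0
```

Emit:
{"api": "apply_moves", "payload": {
  "targets": [
    {"dp": [0, 0, 0.02], "yaw": 0},
    {"dp": [0, 0, 0.05], "yaw": 0},
    {"dp": [0, 0, 0.09], "yaw": 0},
    {"dp": [0, 0, 0.13], "yaw": 0},
    {"dp": [0, 0, 0.17], "yaw": 0},
    {"dp": [0, 0, 0.21], "yaw": 0},
    {"dp": [0, 0, 0.24], "yaw": 0},
    {"dp": [0, 0, 0.24], "yaw": 0},
    {"dp": [0, 0, 0.24], "yaw": 0}
  ]
}}

```text
time_s: 20.32
tcp_pos: [0.5033, -0.3015, 0.2686]
eef_rot: [179.8, -0.1, 50.0]
contact_force: [0.4, 0.6, -2.9]
gripper_width: 0.0159
gripper_force: 55.0
```

Emit:
{"api": "apply_moves", "payload": {
  "targets": [
    {"dp": [0, 0.02, 0], "yaw": -6.5},
    {"dp": [-0.005, 0.04, 0], "yaw": -13},
    {"dp": [-0.01, 0.06, 0], "yaw": -19.5},
    {"dp": [-0.015, 0.08, 0], "yaw": -26},
    {"dp": [-0.02, 0.1, 0], "yaw": -32.5},
    {"dp": [-0.025, 0.12, 0], "yaw": -39},
    {"dp": [-0.03, 0.14, 0], "yaw": -45.5},
    {"dp": [-0.035, 0.16, 0], "yaw": -52},
    {"dp": [-0.04, 0.18, 0], "yaw": -58.5},
    {"dp": [-0.045, 0.2, 0], "yaw": -65},
    {"dp": [-0.05, 0.22, 0], "yaw": -71.5},
    {"dp": [-0.055, 0.24, 0], "yaw": -78},
    {"dp": [-0.06, 0.26, 0], "yaw": -84.5},
    {"dp": [-0.065, 0.28, 0], "yaw": -91},
    {"dp": [-0.07, 0.3, 0], "yaw": -97.5},
    {"dp": [-0.075, 0.32, 0], "yaw": -104},
    {"dp": [-0.08, 0.34, 0], "yaw": -110.5},
    {"dp": [-0.085, 0.36, 0], "yaw": -117},
    {"dp": [-0.09, 0.38, 0], "yaw": -123.5},
    {"dp": [-0.09, 0.4, 0], "yaw": -130}
  ]
}}

```text
time_s: 21.98
tcp_pos: [0.4109, 0.0988, 0.265]
eef_rot: [179.8, -0.0, -80.3]
contact_force: [0.6, -0.0, -1.6]
gripper_width: 0.016
gripper_force: 55.0
```

Emit:
{"api": "apply_moves", "payload": {
  "targets": [
    {"dp": [-0.005, 0.01, 0], "yaw": -7},
    {"dp": [-0.005, 0.02, 0], "yaw": -14},
    {"dp": [-0.005, 0.034, 0], "yaw": -21},
    {"dp": [-0.005, 0.034, 0], "yaw": -28},
    {"dp": [-0.005, 0.034, 0], "yaw": -35},
    {"dp": [-0.005, 0.034, 0], "yaw": -42},
    {"dp": [-0.005, 0.034, 0], "yaw": -49},
    {"dp": [-0.005, 0.034, 0], "yaw": -56},
    {"dp": [-0.005, 0.034, 0], "yaw": -63},
    {"dp": [-0.005, 0.034, 0], "yaw": -70},
    {"dp": [-0.005, 0.034, 0], "yaw": -77},
    {"dp": [-0.005, 0.034, 0], "yaw": -84},
    {"dp": [-0.005, 0.034, 0], "yaw": -91},
    {"dp": [-0.005, 0.034, 0], "yaw": -98},
    {"dp": [-0.005, 0.034, 0], "yaw": -98.4},
    {"dp": [-0.005, 0.034, -0.02], "yaw": -98.4},
    {"dp": [-0.005, 0.034, -0.04], "yaw": -98.4},
    {"dp": [-0.005, 0.034, -0.055], "yaw": -98.4},
    {"dp": [-0.005, 0.034, -0.055], "yaw": -98.4},
    {"dp": [-0.005, 0.034, -0.055], "yaw": -98.4}
  ]
}}

```text
time_s: 23.65
tcp_pos: [0.4071, 0.1318, 0.2107]
eef_rot: [-179.9, -0.1, -178.3]
contact_force: [0.2, -0.4, -0.9]
gripper_width: 0.0162
gripper_force: 55.0
```

```bash
python3 - <<'E'
from plant import get_state, cams
from h import *
s=get_state();print(s["tcp_pos"],s["eef_rot"],s["joints"].round(1))
th=np.radians(1.6)
for n in("wrist","scene","top"):
    c=cams.capture(n);W=world(c,(s["tcp_pos"],s["eef_rot"]) if n=="wrist" else None);cv2.imwrite(f"pics/{n}5.png",c["image"][:,:,::-1])
    d=W[...,:2]-[.577,.138];X=d@[np.cos(th),np.sin(th)];Y=d@[-np.sin(th),np.cos(th)];z=W[...,2]
    m=(z>.15)&(z<.235)&(abs(Y)<.035)&(X>-.26)&(X<-.0)
    for q in np.arange(-.25,.01,.02):
        k=m&(abs(X-q)<.01)
        if k.sum()>5: print(n,round(q,2),k.sum(),np.percentile(Y[k],[3,97]).round(4),np.percentile(z[k],[5,50,95]).round(4))
E
```

```text
[0.40708032 0.13183615 0.21067013] [-1.79871980e+02 -1.35888469e-01 -1.78265921e+02] [  44.6   -1.6  -31.8    0.   -59.9 -132.8]
wrist -0.23 609 [-0.0088  0.0058] [0.1947 0.1986 0.2013]
wrist -0.21 1262 [-0.0085  0.0054] [0.1954 0.1994 0.2011]
wrist -0.19 1890 [-0.019   0.0162] [0.1949 0.2006 0.2187]
wrist -0.17 1802 [-0.0134  0.0106] [0.1956 0.2068 0.2338]
wrist -0.15 638 [-0.0079  0.0053] [0.1983 0.2019 0.2035]
wrist -0.13 278 [-0.012   0.0094] [0.1842 0.1865 0.2026]
scene -0.23 17 [-0.0131  0.0001] [0.1887 0.1971 0.2014]
scene -0.21 22 [-0.0117  0.0029] [0.192  0.1977 0.2018]
scene -0.19 76 [-0.0303  0.0162] [0.1924 0.2041 0.231 ]
scene -0.17 115 [-0.0309  0.0236] [0.1931 0.2141 0.232 ]
scene -0.13 17 [-0.0262 -0.0061] [0.1876 0.1943 0.2043]
scene -0.11 19 [-0.0261  0.0173] [0.1845 0.1895 0.1995]
scene -0.09 11 [-0.0284  0.0164] [0.1889 0.1942 0.2006]
scene -0.05 7 [-0.0298 -0.0216] [0.1922 0.2004 0.206 ]
scene -0.01 44 [-0.0335  0.0165] [0.1511 0.1605 0.1738]
top -0.23 16 [-0.0085  0.0045] [0.1957 0.1998 0.2075]
top -0.21 37 [-0.0085  0.0053] [0.1988 0.2022 0.2061]
top -0.19 15 [-0.0063  0.0052] [0.1994 0.2022 0.2065]
top -0.07 33 [-0.0255 -0.0076] [0.1859 0.1913 0.207 ]
top -0.05 41 [-0.0254 -0.0053] [0.1865 0.1918 0.2085]
top -0.03 34 [-0.0254  0.0013] [0.1861 0.1912 0.2109]
top -0.01 14 [-0.0304  0.0138] [0.1526 0.166  0.1746]
```

View pics/scene5.png

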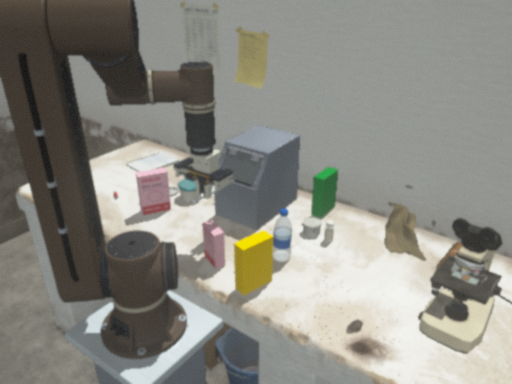

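The scene view shows the gripper at (205,175) holding the scoop in front of the flap, blade forward. The bottle, tin, vial and tub have not moved. Next I'll insert the scoop.

Emit:
{"api": "apply_moves", "payload": {
  "targets": [
    {"dp": [0.01, 0.0005, -0.005], "yaw": 0},
    {"dp": [0.025, 0.001, -0.005], "yaw": 0},
    {"dp": [0.04, 0.002, -0.005], "yaw": 0},
    {"dp": [0.055, 0.002, -0.005], "yaw": 0},
    {"dp": [0.07, 0.003, -0.005], "yaw": 0},
    {"dp": [0.085, 0.003, -0.005], "yaw": 0},
    {"dp": [0.1, 0.003, -0.005], "yaw": 0},
    {"dp": [0.115, 0.004, -0.005], "yaw": 0},
    {"dp": [0.13, 0.004, -0.005], "yaw": 0},
    {"dp": [0.14, 0.004, -0.005], "yaw": 0},
    {"dp": [0.14, 0.004, -0.005], "yaw": 0},
    {"dp": [0.14, 0.004, -0.005], "yaw": 0}
  ]
}}

```text
time_s: 24.8
tcp_pos: [0.5476, 0.1362, 0.2061]
eef_rot: [-180.0, -0.1, -178.4]
contact_force: [-1.7, -0.3, -1.8]
gripper_width: 0.0164
gripper_force: 55.0
```

Emit:
{"api": "apply_moves", "payload": {
  "targets": [
    {"dp": [0.005, 0, -0.001], "yaw": 0},
    {"dp": [0.01, 0, -0.002], "yaw": 0},
    {"dp": [0.011, 0, -0.002], "yaw": 0},
    {"dp": [0.011, 0, -0.002], "yaw": 0}
  ]
}}

```text
time_s: 25.13
tcp_pos: [0.5588, 0.1365, 0.2046]
eef_rot: [180.0, 0.0, -178.4]
contact_force: [-1.7, 0.8, -2.1]
gripper_width: 0.0163
gripper_force: 55.0
```

Emit:
{"api": "apply_moves", "payload": {
  "targets": [
    {"dp": [0, 0, 0], "yaw": 0},
    {"dp": [0, 0, 0], "yaw": 0},
    {"dp": [0, 0, 0.004], "yaw": 0},
    {"dp": [0, 0, 0.008], "yaw": 0},
    {"dp": [0, 0, 0.008], "yaw": 0}
  ],
  "grip": 1,
  "squeeze": 5
}}

```text
time_s: 25.55
tcp_pos: [0.5596, 0.1368, 0.2139]
eef_rot: [180.0, 0.1, -178.4]
contact_force: [2.3, -0.2, -0.9]
gripper_width: 0.0177
gripper_force: 5.0
```

```bash
cat > hp.py <<'E'
from plant import get_state, cams
from h import *
import sys
s=get_state();print(s["tcp_pos"].round(4),s["contact_force"].round(1),s["gripper_width"])
th=np.radians(1.6);c=cams.capture("wrist");W=world(c,(s["tcp_pos"],s["eef_rot"]));cv2.imwrite(f"pics/{sys.argv[1]}.png",c["image"][:,:,::-1])
d=W[...,:2]-[.577,.138];X=d@[np.cos(th),np.sin(th)];Y=d@[-np.sin(th),np.cos(th)];z=W[...,2]
m=(z>.14)&(z<.26)&(abs(Y+.0015)<.005)&(X>-.14)&(X<.06)
for q in np.arange(-.13,.06,.01):
    k=m&(abs(X-q)<.005)
    if k.sum()>5: print(round(q,2),k.sum(),np.percentile(z[k],[5,50,95]).round(4))
E
python3 hp.py w6
```

```text
[0.5596 0.1368 0.2139] [ 2.3 -0.2 -0.9] 0.017655089107908816
-0.06 593 [0.2328 0.2367 0.2396]
-0.05 562 [0.2352 0.2384 0.2399]
-0.04 343 [0.2243 0.2281 0.2334]
-0.03 301 [0.2168 0.2209 0.2245]
-0.02 60 [0.2132 0.216  0.2174]
0.01 43 [0.1832 0.1851 0.1876]
0.05 60 [0.1576 0.1592 0.1608]
```

Emit:
{"api": "apply_moves", "payload": {
  "targets": [
    {"dp": [0.008, 0, -0.004], "yaw": 0},
    {"dp": [0.016, 0, -0.008], "yaw": 0},
    {"dp": [0.024, 0.0005, -0.012], "yaw": 0},
    {"dp": [0.024, 0.0005, -0.012], "yaw": 0}
  ]
}}

```text
time_s: 25.93
tcp_pos: [0.5835, 0.1367, 0.1987]
eef_rot: [-179.9, -0.1, -178.4]
contact_force: [0.5, 1.0, -1.3]
gripper_width: 0.0176
gripper_force: 5.0
```

```bash
python3 hp.py w7
```

```text
[0.5835 0.1367 0.1987] [ 0.5  1.  -1.3] 0.01762445651682553
-0.03 616 [0.2224 0.2291 0.2564]
-0.02 1719 [0.2301 0.2564 0.259 ]
-0.01 84 [0.2138 0.2284 0.2304]
0.04 491 [0.1674 0.1763 0.1839]
```

Emit:
{"api": "apply_moves", "payload": {
  "targets": [
    {"dp": [0, 0, 0], "yaw": 0},
    {"dp": [0, 0, 0], "yaw": 0},
    {"dp": [0, 0, 0], "yaw": 0},
    {"dp": [0, 0, 0], "yaw": 0},
    {"dp": [0, 0, 0], "yaw": 0}
  ],
  "grip": 0.1
}}

```text
time_s: 26.4
tcp_pos: [0.5827, 0.137, 0.201]
eef_rot: [180.0, 0.0, -178.4]
contact_force: [-0.4, 0.2, 0.9]
gripper_width: 0.0388
gripper_force: 0.0
```

```bash
python3 hp.py w8
```

```text
[0.5827 0.137  0.201 ] [-0.4  0.2  0.9] 0.03884723875097076
-0.03 914 [0.2205 0.2277 0.2595]
-0.02 778 [0.2267 0.2288 0.2598]
-0.01 129 [0.2093 0.2129 0.217 ]
-0.0 84 [0.2001 0.2057 0.2087]
0.04 489 [0.1682 0.177  0.1848]
```

View pics/w8.png

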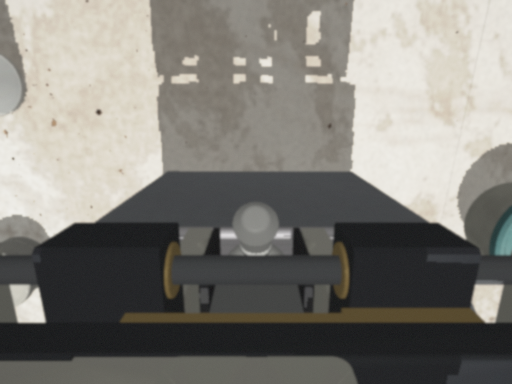

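The scoop still lies over the sill: its handle end shows at (256,225), between the fingers. I'll back off, close the fingers and push it in.

Emit:
{"api": "apply_moves", "payload": {
  "targets": [
    {"dp": [-0.02, 0, 0], "yaw": 0},
    {"dp": [-0.04, 0, 0], "yaw": 0},
    {"dp": [-0.065, 0, 0], "yaw": 0},
    {"dp": [-0.085, -0.001, 0.005], "yaw": 0},
    {"dp": [-0.085, -0.001, 0.02], "yaw": 0},
    {"dp": [-0.085, -0.001, 0.03], "yaw": 0}
  ]
}}

```text
time_s: 26.95
tcp_pos: [0.4971, 0.136, 0.2321]
eef_rot: [180.0, 0.1, -178.3]
contact_force: [1.1, 1.1, 0.6]
gripper_width: 0.0396
gripper_force: 0.0
```

Emit:
{"api": "apply_moves", "payload": {
  "targets": [
    {"dp": [0, 0, 0], "yaw": 0},
    {"dp": [0, 0, 0], "yaw": 0},
    {"dp": [0, 0, 0], "yaw": 0},
    {"dp": [0, 0, 0], "yaw": 0},
    {"dp": [0, 0, 0], "yaw": 0},
    {"dp": [0, 0, 0], "yaw": 0},
    {"dp": [0, 0, 0], "yaw": 0}
  ],
  "grip": 1,
  "squeeze": 20
}}

```text
time_s: 27.53
tcp_pos: [0.4977, 0.1359, 0.2302]
eef_rot: [-180.0, -0.0, -178.4]
contact_force: [-0.0, -0.0, -0.5]
gripper_width: 0.0014
gripper_force: 0.0
```

```bash
python3 hp.py w9
```

```text
[0.4977 0.1359 0.2302] [-0.  -0.  -0.5] 0.0013820625657969673
-0.09 440 [0.2091 0.225  0.2385]
-0.08 257 [0.2517 0.2527 0.2537]
-0.07 199 [0.2518 0.2527 0.2539]
-0.0 50 [0.1413 0.149  0.1557]
```

Emit:
{"api": "apply_moves", "payload": {
  "targets": [
    {"dp": [0.015, 0, 0], "yaw": 0},
    {"dp": [0.03, 0.001, 0], "yaw": 0},
    {"dp": [0.04, 0.001, -0.003], "yaw": 0},
    {"dp": [0.05, 0.001, -0.008], "yaw": 0},
    {"dp": [0.06, 0.002, -0.014], "yaw": 0},
    {"dp": [0.07, 0.002, -0.02], "yaw": 0},
    {"dp": [0.08, 0.002, -0.026], "yaw": 0},
    {"dp": [0.08, 0.002, -0.026], "yaw": 0}
  ]
}}

```text
time_s: 28.25
tcp_pos: [0.5787, 0.1377, 0.2023]
eef_rot: [-179.9, -0.1, -178.4]
contact_force: [0.5, 0.2, -0.4]
gripper_width: 0.0007
gripper_force: 0.0
```

```bash
python3 hp.py w10
```

```text
[0.5787 0.1377 0.2023] [ 0.5  0.2 -0.4] 0.0006627353687788927
-0.04 119 [0.2498 0.2551 0.2594]
-0.03 208 [0.2501 0.2585 0.2599]
-0.02 6 [0.2592 0.2596 0.2599]
-0.01 514 [0.1816 0.1975 0.2478]
-0.0 474 [0.1434 0.2243 0.231 ]
0.01 264 [0.1648 0.2248 0.2257]
0.04 54 [0.1674 0.1759 0.1831]
```

View pics/w10.png

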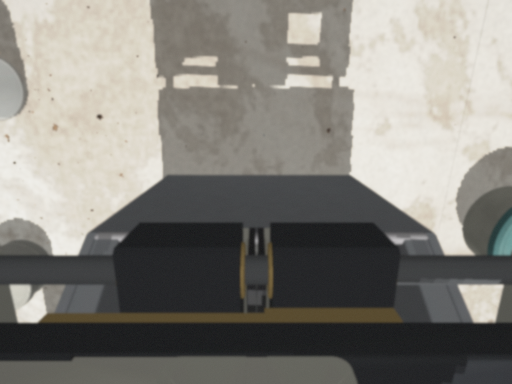

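The closed fingers (256,265) are at the sill and the handle is no longer visible. I'll push a little further, then back out and check.

Emit:
{"api": "apply_moves", "payload": {
  "targets": [
    {"dp": [0.006, 0, 0], "yaw": 0},
    {"dp": [0.011, 0, 0], "yaw": 0},
    {"dp": [0.011, 0, 0], "yaw": 0},
    {"dp": [0.011, 0, 0], "yaw": 0}
  ]
}}

```text
time_s: 28.63
tcp_pos: [0.589, 0.138, 0.205]
eef_rot: [180.0, 0.0, -178.4]
contact_force: [-0.5, 0.9, 1.0]
gripper_width: 0.0004
gripper_force: 0.2
```

Emit:
{"api": "apply_moves", "payload": {
  "targets": [
    {"dp": [-0.02, 0, 0], "yaw": 0},
    {"dp": [-0.05, 0, 0], "yaw": 0},
    {"dp": [-0.09, 0, 0.01], "yaw": 0},
    {"dp": [-0.12, 0, 0.04], "yaw": 0},
    {"dp": [-0.13, 0, 0.08], "yaw": 0},
    {"dp": [-0.13, -0.03, 0.1], "yaw": 0},
    {"dp": [-0.12, -0.07, 0.1], "yaw": 0},
    {"dp": [-0.1, -0.11, 0.1], "yaw": 0},
    {"dp": [-0.1, -0.15, 0.1], "yaw": 0},
    {"dp": [-0.1, -0.19, 0.1], "yaw": 0},
    {"dp": [-0.1, -0.23, 0.1], "yaw": 0},
    {"dp": [-0.1, -0.27, 0.1], "yaw": 0},
    {"dp": [-0.1, -0.3, 0.1], "yaw": 0},
    {"dp": [-0.1, -0.33, 0.1], "yaw": 0},
    {"dp": [-0.1, -0.33, 0.1], "yaw": 0},
    {"dp": [-0.1, -0.33, 0.1], "yaw": 0}
  ]
}}

```text
time_s: 29.97
tcp_pos: [0.4882, -0.1934, 0.3047]
eef_rot: [180.0, 0.0, -178.6]
contact_force: [0.1, 0.3, -0.8]
gripper_width: 0.0003
gripper_force: 0.0
```

```bash
python3 - <<'E'
from plant import get_state, cams
from h import *
th=np.radians(1.6)
for n in("top","scene"):
    c=cams.capture(n);W=world(c);cv2.imwrite(f"pics/{n}9.png",cv2.resize(c["image"][70:300,80:400,::-1],None,fx=2.4,fy=2.4,interpolation=cv2.INTER_CUBIC))
    p=W.reshape(-1,3);p=p[~np.isnan(p[:,0])];d=p[:,:2]-[.577,.138];X=d@[np.cos(th),np.sin(th)];Y=d@[-np.sin(th),np.cos(th)]
    for z0 in(.185,.19,.21,.23,.25):
        m=(abs(Y)<.06)&(abs(X)<.2)&(abs(p[:,2]-z0)<.004)
        if m.sum()>3: print(n,z0,m.sum(),np.percentile(X[m]-(p[m,2]-.17)*.7,[2,50,98]).round(4))
    z=W[...,2]
    m=(abs(z-.17)<.008)&(np.hypot(W[...,0]-.46,W[...,1]-.455)<.09)
    if m.sum()>5: print("carton",rect(W,m))
print(get_state()["tcp_pos"],get_state()["time_s"])
E
```

```text
top 0.185 97 [-0.0044 -0.      0.0041]
top 0.19 83 [-0.0035  0.      0.0042]
top 0.21 75 [-0.0042  0.0003  0.0038]
top 0.23 67 [-0.0033 -0.0001  0.0035]
top 0.25 59 [-0.0029 -0.0001  0.0043]
carton (array([0.4611, 0.4531]), array([0.0472, 0.1147]), 60.0, 582)
scene 0.185 74 [-0.0083 -0.0001  0.0092]
scene 0.19 72 [-0.0069  0.0004  0.0078]
scene 0.21 73 [-0.0064  0.0006  0.009 ]
scene 0.23 68 [-0.0087 -0.0001  0.0081]
scene 0.25 71 [-0.0066  0.0003  0.0074]
carton (array([0.4602, 0.4512]), array([0.054 , 0.1149]), 59.5, 184)
[ 0.48850072 -0.19180058  0.3047932 ] 30.0667
```

View pics/top9.png

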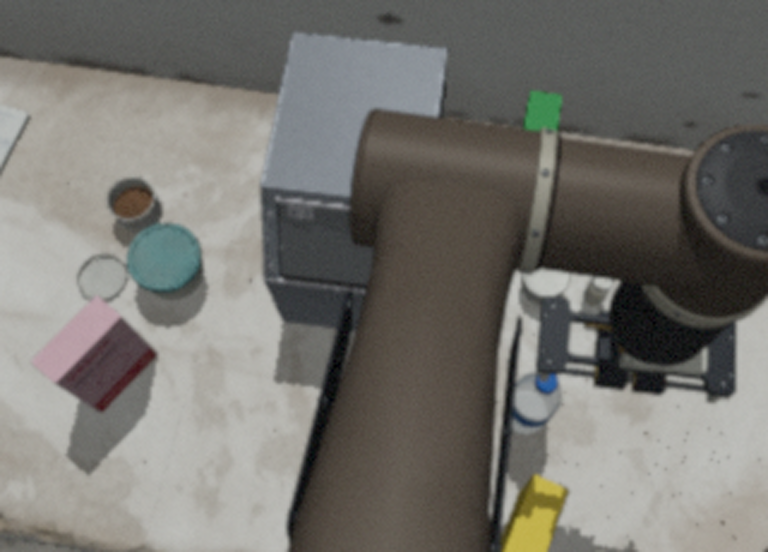

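The top view shows the flap shut flush at (315,240) with nothing sticking out. The carton is upright at (95,355), and the tub (165,258), tin (545,280), vial (598,288) and bottle (537,400) are standing. The job is done, so I'll hand it in.

```bash
python3 -c "
from plant import r
print(r.close_job())"
```

```text
the job is handed in; nothing more can be done
None
```

The job is handed in at about 30 s: carton standing upright about 33 cm from the sill (centre to sill middle), block and then scoop pushed through the flap, flap measured flush shut after each, bystanders not touched.

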